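# Put the ski brushes away in their caddy

### The job

Put the three bristle brushes lying about the ski bench away in the caddy, each lying flat in the recess of its own shape (long, round, short), bristles still up; set them down, do not drop them. Leave the three look-alike blocks with smooth pads where they lie.

Things in the scene. Friction and masses are not known exactly. Their poses are not given: they have to be found in the camera images.
- caddy: Shallow plywood caddy fixed to the bench, 140 x 264 mm, 15 mm high, holding three white liners side by side along its y in an order that differs each time, 84 mm from centre to centre. Origin: centre of its underside; z up, y along its long side.
- bay_long: White plastic liner in the caddy (fixed, 129 x 83 mm) with the large oblong recess, 118 mm (x) by 54 mm (y). Recess 7 mm deep with a thin grey bottom; its floor is 4 mm above this origin and 8 mm above the bench; the rim is 15 mm above the bench. Origin: centre of the liner's underside, under the centre of the recess; z up, x along the recess.
- bay_round: White plastic liner in the caddy (fixed, 129 x 83 mm) with the round recess, 70 mm in diameter. Recess 7 mm deep with a thin grey bottom; its floor is 4 mm above this origin and 8 mm above the bench; the rim is 15 mm above the bench. Origin: centre of the liner's underside, under the centre of the recess; z up, x along the liner's long side.
- bay_short: White plastic liner in the caddy (fixed, 129 x 83 mm) with the small oblong recess, 80 mm (x) by 50 mm (y). Recess 7 mm deep with a thin grey bottom; its floor is 4 mm above this origin and 8 mm above the bench; the rim is 15 mm above the bench. Origin: centre of the liner's underside, under the centre of the recess; z up, x along the recess.
- brush_long: Long ski brush, oblong, 104 mm (x) by 42 mm (y). Solid light-wood back 30 mm high, on top a field of separate dark bristle tufts 12 mm high, set in 6 mm from the wood's edges; 42 mm high in all, about 120 g. Lies loose on the bench, bristles up. Grip the wooden back by its sides, fingertips above the rim height of the recess (7 mm over the brush's underside) so that they clear the rim when it is set down. Origin: centre of its underside; z up, x along its length.
- brush_round: Round ski brush, 56 mm in diameter. Solid light-wood back 30 mm high, on top a field of separate dark bristle tufts 12 mm high, set in 6 mm from the wood's edges; 42 mm high in all, about 80 g. Lies loose on the bench, bristles up. Grip the wooden back by its sides, fingertips above the rim height of the recess (7 mm over the brush's underside) so that they clear the rim when it is set down. Origin: centre of its underside; z up, x has no visible meaning.
- brush_short: Short ski brush, oblong, 66 mm (x) by 36 mm (y). Solid light-wood back 30 mm high, on top a field of separate dark bristle tufts 12 mm high, set in 6 mm from the wood's edges; 42 mm high in all, about 70 g. Lies loose on the bench, bristles up. Grip the wooden back by its sides, fingertips above the rim height of the recess (7 mm over the brush's underside) so that they clear the rim when it is set down. Origin: centre of its underside; z up, x along its length.
- block_long: Long waxing block, 104 mm (x) by 42 mm (y). Same light-wood back (30 mm high) and outline as the long brush, but instead of bristle tufts one smooth flat pad of cork, 12 mm high. Lies loose on the bench, pad up; not a brush, stays where it is. Origin: centre of its underside; z up, x along its length.
- block_round: Round polishing block, 56 mm in diameter. Same light-wood back (30 mm high) and outline as the round brush, but instead of bristle tufts one smooth flat pad of grey felt, 12 mm high. Lies loose on the bench, pad up; not a brush, stays where it is. Origin: centre of its underside; z up, x has no visible meaning.
- block_short: Short sanding block, 66 mm (x) by 36 mm (y). Same light-wood back (30 mm high) and outline as the short brush, but instead of bristle tufts one smooth flat pad of dark rubber, 12 mm high. Lies loose on the bench, pad up; not a brush, stays where it is. Origin: centre of its underside; z up, x along its length.
Not all that is in view belongs to the job. What is shaped like the block_short but purple is not meant.

How it is judged (in metres and radians):
At the end, for the whole second after the job is handed in: Each of the three brushes lies flat (within 0.08 rad) and at rest, bristles up, on the floor of the recess of its own shape, its underside within 2.5 mm of that floor and its centre within 13 mm of the recess's centre; the three blocks are within 20 mm of where they lay and flat (horizontal distance between brush_long and bay_long below 0.013 m and z of brush_long in the frame of bay_long between 0.002 and 0.0065 m and angle between each of brush_long, brush_round, brush_short's own z axis and vertical below 0.08 rad and linear speed of each of brush_long, brush_round, brush_short below 0.02 m/s and angular speed of each of brush_long, brush_round, brush_short below 0.2 rad/s and distance of each of block_long, block_round, block_short from where it was at the start of the episode below 0.02 m and angle between each of block_long, block_round, block_short's own z axis and vertical below 0.1 rad and horizontal distance between brush_round and bay_round below 0.013 m and z of brush_round in the frame of bay_round between 0.002 and 0.0065 m and horizontal distance between brush_short and bay_short below 0.013 m and z of brush_short in the frame of bay_short between 0.002 and 0.0065 m); the robot touches nothing.
It fails at once if a look-alike block is shifted by more than 20 mm (distance of any of block_long, block_round, block_short from where it was at the start of the episode above 0.02 m).
It fails at once if a brush is dropped (falls out of the fingers faster than 0.6 m/s, some 18 mm of free fall) ((linear speed of brush_long above 0.6 m/s and contact force between brush_long and the fingers below 0.1 N) or (linear speed of brush_round above 0.6 m/s and contact force between brush_round and the fingers below 0.1 N) or (linear speed of brush_short above 0.6 m/s and contact force between brush_short and the fingers below 0.1 N)).
It also fails if it takes over 91 s, if anything falls off the work surface, if the arm or the gripper's body presses on something with over 40 N, if the wrist force passes 120 N, or if a joint passes its speed limit or range.

### The arm

A 6-joint arm with a two-finger parallel gripper is mounted at the origin on the work surface. World frame = base frame: x ahead of the robot, y to its left, z up, the work surface at z = 0. Lengths are in mm, angles in rad, forces in N, time in s.
With the tool pointing down it reaches from about 300 to 850 mm from the base axis. Payload 5.4 kg.
Tool frame: the origin (TCP) lies at the very end of the fingers, on their centre line; the grasp point (between the pads) lies 19 mm behind it; z points along the fingers, y is the line along which they close (so a half turn about z gives the same grasp; the last joint's range is limited). The gripper opens to 85 mm and grips with 20 to 120 N. Pads are 22 mm wide; open, the fingers measure 114 mm over their backs; the gripper's body (76 mm by 85 mm) begins 54 mm behind the grasp point. The pads swing forward as they close: fully open they stand 13 mm farther back than shut.
Start: joints at [-1.541, 0.158, 1.597, -0, 1.386, -0.21], TCP at [136.544, -558.535, 199.499] pointing down, gripper open.
Joint ranges: [-2.91, 2.91], [-0.94, 2.29], [0.18, 2.7], [-1.29, 4.43], [0.17, 2.64], [-3, 3]. Speed limits (rad/s): [2.57, 2.57, 3.14, 3.14, 3.14, 3.14].

### API

Orientations are given as a unit quaternion [x, y, z, w].
In Python, from plant import ctrl gives the robot as it stands.
- The arm moves only by the tool send_rows, never from a script. Its argument "motion" is a list of rows, each a list of 3 entries, a list of its own where there are three numbers: the shift along the world's x, y, z in cm, then the turn about the world's z in degrees, then the opening in per cent of the stroke, from 0 (shut) to 100 (fully open). A call has 1 to 12 rows; each row shifts and turns the commanded pose from where the row before left it; what a row does not reach is not made up. A row lasts 1/12 s, in which the tool goes at most 41.7 mm and 7.16 degrees, less where a joint would pass 70% of its speed; a pose out of reach is approached as far as the arm can. A call is refused whole if a number of a shift passes 4.17 or a number of a turn 7.16, either way. A call with a gripper value outside its range is refused whole. The fingers move at their own pace and stop on an object; "newtons" is the grip in N (left out, the last holds). Time passes only in rows, so rows that do not move let the fingers close. It gives the time, the measured TCP pose, the force, the opening and the grip force at its end, in the units of the state.
- ctrl.read_state(): the state, without advancing time (a new reading comes with each control period).
- ctrl.grab_frame(name): name is "scene" or "top" or "wrist"; returns a dict with "frame" (384x512x3 uint8, blue, green, red), "vertical_fov" (degrees; the focal length in pixels is half the picture's height over the tangent of half this angle, whatever the lens; pixels are square), "cx", "cy" (the principal point, pixels), "dist" ([k1, k2, p1, p2, k3] as OpenCV has them; the pictures are not rectified), "world_to_cam" (4x4, takes a point from world to camera coordinates). Camera axes: x right, y down, z forward; pixel columns grow to the right and rows downward; lengths in mm; the calibration is good to about 2 mm. A picture is of the moment at which its call begins. There is no depth.
- ctrl.job_done(): hands the job in; it is judged then, once.
The state is a dict: "time": time; "joint_pos": joint angles; "qvel": joint speeds; "tau": joint torques, N m; "tcp_pos": TCP position; "eef_rot": TCP orientation; "force": force on the tool from outside, world axes, zero at the start; "moment": the same for the moment, N m; "finger_gap": opening from 0.0 (shut) to 1.0 (fully open); "grip_force": force on a finger pad.
Only numpy, scipy, OpenCV 4.12 (cv2) and the standard library are available. Lean on these libraries where they do the work, as an engineer would, in place of code of your own. Each camera call takes 0.05 s, during which the arm holds its last target. There are 200 camera calls.

## Working session

There is one attempt and no reset: what is moved stays moved. The work goes in short steps, Python scripts to look and compute and a tool call to move; the robot and the scene stay as the last step left them, time stands still between calls to the robot, and variables do not carry over. Pictures are saved under pics/ and viewed, at most 14 in all, crops included, and the job is handed in when it is done.

Besides the shell and the picture viewer there is one more tool, called by a JSON object that holds its "name" and its "arguments". send_rows: Moves the arm, as the interface text tells. Its arguments: {"type":"object","properties":{"motion":{"type":"array","items":{"type":"array"}},"newtons":{"type":"number"}},"required":["motion"]}

```bash
mkdir -p pics
cat > h.py <<'E'
import cv2, numpy as np
from plant import ctrl
def grab(n):
    f=ctrl.grab_frame(n); im=np.array(f["frame"]); h=im.shape[0]
    fl=h/2/np.tan(np.radians(f["vertical_fov"])/2)
    K=np.array([[fl,0,f["cx"]],[0,fl,f["cy"]],[0,0,1]]); return im,K,np.array(f["dist"],float),np.array(f["world_to_cam"],float)
def ray(px,c,z):
    im,K,d,T=c; u=cv2.undistortPoints(np.array(px,float).reshape(-1,1,2),K,d).reshape(-1,2)
    D=np.c_[u,np.ones(len(u))]@T[:3,:3]; C=-T[:3,:3].T@T[:3,3]
    return C+D*((z-C[2])/D[:,2])[:,None]
def proj(P,c):
    im,K,d,T=c; return cv2.projectPoints(np.array(P,float).reshape(-1,1,3),cv2.Rodrigues(T[:3,:3])[0],T[:3,3],K,d)[0].reshape(-1,2)
E
python3 - <<'E'
from h import *
for n in("top","scene"):
    c=grab(n); cv2.imwrite(f"pics/{n}0.png",c[0]); print(n,c[1].round(1).tolist(),c[2],c[3].round(2).tolist())
print(ctrl.read_state())
E
```

```text
top [[460.4, 0.0, 259.6], [0.0, 460.4, 195.3], [0.0, 0.0, 1.0]] [-0.17357114  0.          0.          0.          0.        ] [[0.01, -1.0, 0.02, -13.13], [-1.0, -0.02, -0.08, 460.11], [0.08, -0.02, -1.0, 1453.14], [0.0, 0.0, 0.0, 1.0]]
scene [[487.5, 0.0, 264.8], [0.0, 487.5, 204.8], [0.0, 0.0, 1.0]] [-0.12243171  0.          0.          0.          0.        ] [[-0.75, 0.66, -0.02, 332.32], [0.41, 0.43, -0.8, -168.86], [-0.53, -0.61, -0.59, 1506.73], [0.0, 0.0, 0.0, 1.0]]
{'time': 0.1, 'joint_pos': array([-1.54107173e+00,  1.58997938e-01,  1.59811830e+00, -1.76732448e-05,
        1.38624142e+00, -2.10099752e-01]), 'qvel': array([ 3.36365972e-04,  1.70347798e-05, -3.40108930e-03, -3.44639686e-04,
        1.84474139e-03, -5.41391176e-04]), 'tau': array([-3.51575709e-04, -3.96991932e+01, -3.32336891e+01, -2.02814049e-04,
        4.15807532e-03, -7.38063136e-06]), 'tcp_pos': array([ 136.53601717, -557.92193889,  198.60272924]), 'eef_rot': array([ 9.92818564e-01,  1.19626583e-01,  7.08330632e-05, -8.79697878e-04]), 'force': array([-0.5627878 , -0.15679213,  0.02570978]), 'moment': array([-0.00696378,  0.01259235,  0.00075113]), 'grip_force': 0.0, 'finger_gap': 0.9991843466622735}
```

View pics/top0.png

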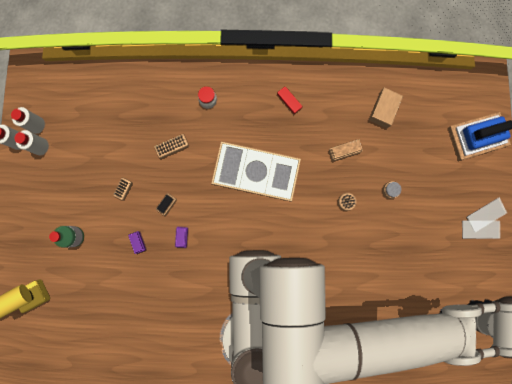

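View pics/scene0.png

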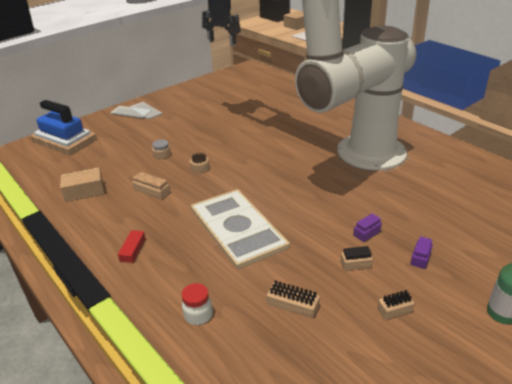

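Candidates in the top view:
- **Long:** tufts at (171,147), against the cork block at (345,150).
- **Round:** tufts at (347,202), against grey felt at (392,190).
- **Short:** tufts at (122,189), against the smooth black pad at (166,204). Purple distractors are at (137,242) and (181,237).

I choose the tufted ones. The caddy holds long (231,167), round (257,171) and short (283,178). Next is one close crop to check this.

```bash
cat > m.py <<'E'
from h import *
c=grab("top"); im=c[0]; g=cv2.cvtColor(im,cv2.COLOR_BGR2GRAY); hsv=cv2.cvtColor(im,cv2.COLOR_BGR2HSV)
def meas(name,u,v,r,mask,z):
    m=np.zeros_like(g); m[v-r:v+r,u-r:u+r]=mask[v-r:v+r,u-r:u+r]
    n,l,s,ce=cv2.connectedComponentsWithStats(m)
    ys,xs=np.nonzero(m); P=ray(np.c_[xs,ys],c,z)[:,:2]
    (cx,cy),(w,h),a=cv2.minAreaRect(P.astype(np.float32)); 
    if w<h: w,h,a=h,w,a+90
    print(name,len(xs),"mean",P.mean(0).round(1),"rect",round(cx,1),round(cy,1),round(w),round(h),"ang",round((a+90)%180-90,1))
dark=(g<75).astype(np.uint8)
print([ (hsv[y,x].tolist(),g[y,x]) for x,y in((231,167),(257,171),(283,178),(171,160),(122,200))])
for n,u,v,r in(("long",171,147,20),("short",122,189,13),("round",347,202,12),("blk_short",166,204,13)): meas(n,u,v,r,dark,42)
grey=((hsv[...,1]<40)&(g<170)).astype(np.uint8); 
for n,u,v,r in(("Bleft",231,167,24),("Bmid",257,171,13),("Bright",283,178,16)):
    m=np.zeros_like(g); k=cv2.connectedComponents(grey)[1]; meas(n,u,v,r,(k==k[v,u]).astype(np.uint8),8)
a=cv2.resize(im[130:230,100:225],None,fx=4,fy=4,interpolation=2); b=cv2.resize(im[130:230,325:410],None,fx=4,fy=4,interpolation=2)
cv2.imwrite("pics/crop1.png",cv2.resize(np.hstack([a,b]),(800,381)))
E
python3 m.py
```

```text
[([0, 5, 145], np.uint8(143)), ([165, 3, 146], np.uint8(145)), ([150, 4, 143], np.uint8(142)), ([13, 145, 156], np.uint8(116)), ([13, 141, 116], np.uint8(88))]
long 101 mean [601.1 279.4] rect 607.7 277.9 95 44 ang -65.1
short 85 mean [472.6 429.5] rect 472.2 428.2 55 40 ang -25.1
round 56 mean [ 438.6 -274.1] rect 440.6 -277.8 51 40 ang -60.1
blk_short 160 mean [426.3 292.8] rect 424.4 289.4 55 38 ang -35.7
Bleft 584 mean [558.1  88.7] rect 558.4 88.6 118 53 ang -11.8
Bmid 352 mean [541.3   6.3] rect 541.6 6.0 69 65 ang 1.0
Bright 366 mean [524.1 -76.8] rect 524.3 -77.0 79 50 ang -11.8
```

View pics/crop1.png

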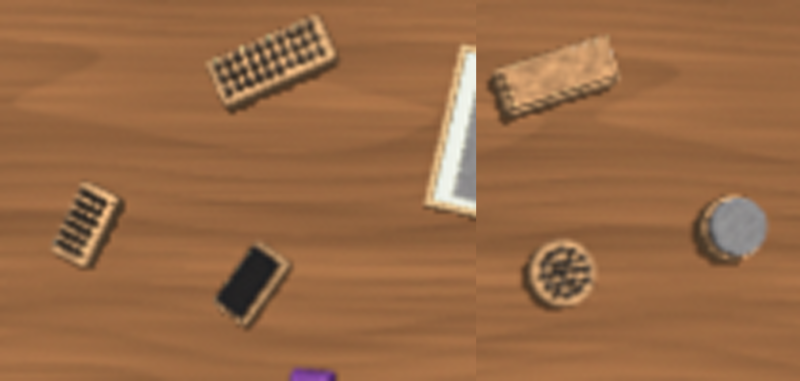

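The crop confirms it: separate tufts on the long, short and round brushes at (270,60), (85,225) and (560,272). The cork, felt and black blocks are smooth. I start with the round brush, which is nearest the arm.

{"name": "send_rows", "arguments": {"motion": [[[2.5,2.35,0],5.4,100],[[2.5,2.35,0],5.4,100],[[2.5,2.35,0],5.4,100],[[2.5,2.35,0],5.4,100],[[2.5,2.35,0],5.4,100],[[2.5,2.35,0],5.4,100],[[2.5,2.35,0],5.4,100],[[2.5,2.35,0],5.4,100],[[2.5,2.35,0],5.4,100],[[2.5,2.35,0],5.4,100],[[2.7,2.35,0],5.4,100],[[2.7,2.35,0],5.1,100]], "newtons": 40}}

```text
time: 1.15
tcp_pos: [441.4, -275.0, 199.3]
eef_rot: [0.774, 0.633, -0.0, -0.0]
force: [-0.8, -1.2, -0.2]
finger_gap: 0.999
grip_force: 0.0
```

{"name": "send_rows", "arguments": {"motion": [[[0,0,-1],0,100],[[0,0,0],0,100],[[0,0,0],0,100]]}}

```text
time: 1.4
tcp_pos: [439.8, -276.2, 188.6]
eef_rot: [0.776, 0.631, -0.0, -0.001]
force: [0.4, 0.4, -0.1]
finger_gap: 1.002
grip_force: 0.0
```

```bash
cat >> h.py <<'E'
def st():
    s=ctrl.read_state(); q=s["eef_rot"]; from scipy.spatial.transform import Rotation as R
    x=R.from_quat(q).as_matrix()[:,0]
    print("t",round(s["time"],2),"tcp",s["tcp_pos"].round(1),"toolx",round(float(np.degrees(np.arctan2(x[1],x[0]))),1),"gap",round(float(s["finger_gap"]),3),"F",s["force"].round(1),"grip",round(float(s["grip_force"]),1),"q",s["joint_pos"].round(2))
    return s
def wood(c,z,minA=400,near=None):
    "tufts: dark blobs enclosed by light wood; returns rects of light-wood+tuft blobs cast to plane z"
    im=c[0]; h=cv2.cvtColor(im,cv2.COLOR_BGR2HSV)
E
python3 - <<'E'
from h import *
st(); c=grab("wrist"); cv2.imwrite("pics/w1.png",c[0]); print(c[2],c[3].round(2).tolist(), proj([[440,-276,42]],c))
E
```

```text
t 1.4 tcp [ 439.8 -276.2  188.6] toolx 78.2 gap 1.002 F [ 0.4  0.4 -0.1] grip 0.0 q [-0.79  0.02  1.76 -0.    1.36 -0.59]
[-0.02668714  0.          0.          0.          0.        ] [[0.98, -0.2, -0.0, -485.78], [-0.19, -0.93, 0.3, -209.16], [-0.06, -0.29, -0.95, 315.41], [0.0, 0.0, 0.0, 1.0]] [[258.42185808 176.38317511]]
```

View pics/w1.png

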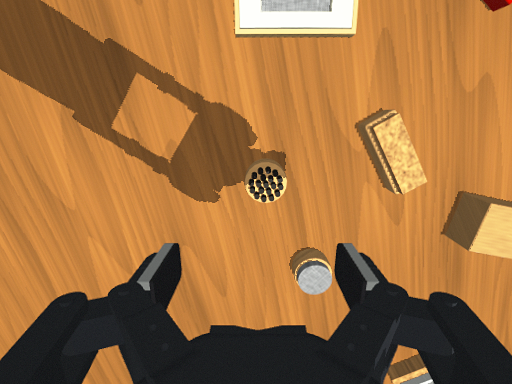

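The wrist view shows the tufted round brush at about (266,183). The felt block at (313,275) is clear of it.

```bash
cat >> h.py <<'E'
def tuft(c,px,r,z=42,thr=60):
    g=c[0].max(axis=2); u,v=map(int,px); m=np.zeros_like(g); m[max(v-r,0):v+r,max(u-r,0):u+r]=(g<thr)[max(v-r,0):v+r,max(u-r,0):u+r]
    ys,xs=np.nonzero(m); P=ray(np.c_[xs,ys],c,z)[:,:2].astype(np.float32)
    (cx,cy),(w,h),a=cv2.minAreaRect(P)
    if w<h: w,h,a=h,w,a+90
    print(len(xs),"mean",P.mean(0).round(1),"rect",round(cx,1),round(cy,1),"size",round(w,1),round(h,1),"ang",round((a+90)%180-90,1),"circ",cv2.minEnclosingCircle(P))
E
python3 -c "
from h import *
c=grab('wrist'); tuft(c,(266,183),24)"
```

```text
371 mean [ 446.6 -284.4] rect 446.8 -287.4 size 43.1 40.5 ang 85.9 circ ((447.04620361328125, -287.41436767578125), 22.182470321655273)
```

Run:
```python
from h import *
c=grab("scene"); t=grab("top"); w=grab("wrist")
for n,cc in(("scene",c),("top",t),("wrist",w)):
    print(n,proj([[440,-276,42],[447,-287,42],[524,-77,8]],cc).round(1).tolist())
a=cv2.resize(c[0][130:250,150:300],None,fx=4,fy=4,interpolation=2)
b=cv2.resize(t[0][185:221,331:367],(480,480),interpolation=0); a=cv2.resize(a,(480,384))
o=np.zeros((480,800,3),np.uint8); o[:384,:480]=a; o[:320,480:]=cv2.resize(b,(320,320),interpolation=0)
cv2.imwrite("pics/c2.png",o)
h=cv2.cvtColor(w[0],cv2.COLOR_BGR2HSV)
g=((h[...,1]<40)&(h[...,2]<200)&(h[...,2]>90)).astype(np.uint8);g[40:]=0
ys,xs=np.nonzero(g); k=(xs>255)&(xs<340); P=ray(np.c_[xs,ys][k],w,8); print("visible short recess edge min/max",P.min(0).round(),P.max(0).round(), "cols",xs[k].min(),xs[k].max(),ys[k].max())
q=np.array([np.cos(np.radians(-11.8)),np.sin(np.radians(-11.8))]); n=np.array([-q[1],q[0]]); C=np.array([524.2,-77])
print("predicted recess near corners px",proj([[*(C+40*s*q-25*n),8] for s in(-1,1)],w).round(1).tolist())
```

```text
scene [[202.9, 156.1], [198.8, 155.6], [222.6, 206.8]]
top [[344.5, 202.3], [347.9, 200.2], [281.6, 176.3]]
wrist [[257.8, 175.0], [265.1, 182.3], [294.1, -13.2]]
visible short recess edge min/max [ 473. -127.    8.] [569. -82.   8.] cols 256 339 26
predicted recess near corners px [[259.2, 11.5], [327.8, 11.8]]
```

View pics/c2.png

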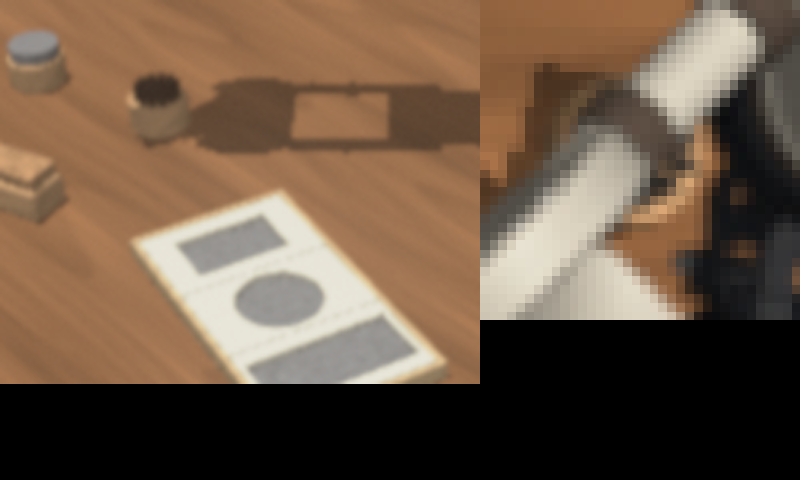

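The scene view puts the tuft centre at about (199,157). That agrees with the wrist ray (447,-286), so the top mask was biased by the shadow. I descend there.

{"name": "send_rows", "arguments": {"motion": [[[0.7,-0.95,0],0,100],[[0,0,-3],0,100],[[0,0,-3],0,100],[[0,0,-3],0,100],[[0,0,-3],0,100],[[0,0,-2],0,100],[[0,0,-2],0,100],[[0,0,-1],0,100],[[0,0,-1],0,100],[[0,0,0],0,100],[[0,0,0],0,100]]}}

```text
time: 2.57
tcp_pos: [447.8, -286.5, 10.0]
eef_rot: [0.776, 0.631, 0.0, 0.0]
force: [-0.2, 0.1, 0.2]
finger_gap: 1.004
grip_force: 0.0
```

Run:
```python
from h import *
st(); c=grab("wrist"); cv2.imwrite("pics/w2.png",c[0])
```

```text
t 2.57 tcp [ 447.8 -286.5   10. ] toolx 78.2 gap 1.004 F [-0.2  0.1  0.2] grip 0.0 q [-0.8   0.28  1.86  0.    1.   -0.59]
```

View pics/w2.png

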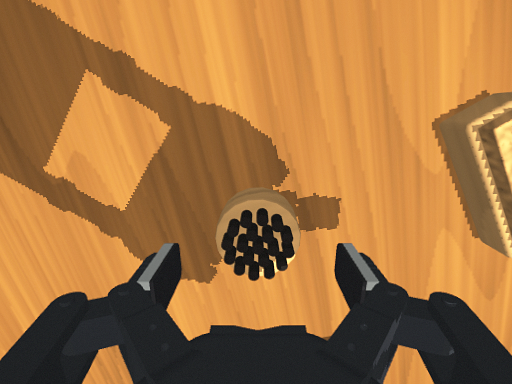

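Run:
```python
from h import *
c=grab("wrist"); tuft(c,(258,243),42); print(proj([[447.8,-286.5,42],[447.8,-286.5,30]],c))
```

```text
3057 mean [ 447.3 -285.2] rect 447.1 -285.9 size 46.2 42.0 ang 85.8 circ ((446.8365478515625, -285.7269287109375), 23.684925079345703)
[[257.61956823 244.99611544]
 [257.59620644 236.03359134]]
```

Centred within 1 mm. I close, then lift.

{"name": "send_rows", "arguments": {"motion": [[[0,0,-0.2],0,100],[[0,0,0],0,40],[[0,0,0],0,20],[[0,0,0],0,20],[[0,0,0],0,20],[[0,0,0],0,20],[[0,0,0],0,20],[[0,0,0],0,20],[[0,0,0],0,20]], "newtons": 40}}

```text
time: 3.42
tcp_pos: [448.9, -287.6, 10.4]
eef_rot: [0.776, 0.631, -0.0, 0.002]
force: [-3.6, 2.0, 16.0]
finger_gap: 0.199
grip_force: 8.2
```

{"name": "send_rows", "arguments": {"motion": [[[0,0,1],0,20],[[0,0,2],0,20],[[0,0,2],0,20],[[0,0,2],0,20],[[0,0,0],0,20]]}}

```text
time: 3.83
tcp_pos: [449.9, -288.3, 82.1]
eef_rot: [0.776, 0.631, 0.0, 0.004]
force: [0.4, -0.5, -0.3]
finger_gap: 0.199
grip_force: 0.0
```

Run:
```python
from h import *
st(); c=grab("wrist"); cv2.imwrite("pics/w3.png",c[0])
```

```text
t 3.83 tcp [ 449.9 -288.3   82.1] toolx 78.2 gap 0.199 F [ 0.4 -0.5 -0.3] grip 0.0 q [-0.8   0.17  1.83  0.    1.13 -0.59]
```

View pics/w3.png

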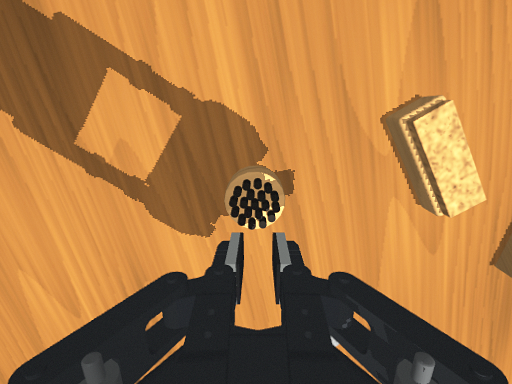

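Run:
```python
from h import *
c=grab("wrist"); tuft(c,(257,203),32); print(proj([[449.9,-288.3,z] for z in(42,82,101)],c))
t=grab("scene"); a=t[0][125:205,160:260]; cv2.imwrite("pics/s3.png",cv2.resize(a,(700,560),interpolation=2))
```

```text
1265 mean [ 446.7 -285.6] rect 446.3 -288.7 size 48.6 42.3 ang 78.2 circ ((447.9903259277344, -290.97308349609375), 27.110734939575195)
[[259.12453589 206.6946335 ]
 [259.66368518 226.17326891]
 [260.00473354 238.50134388]]
```

View pics/s3.png

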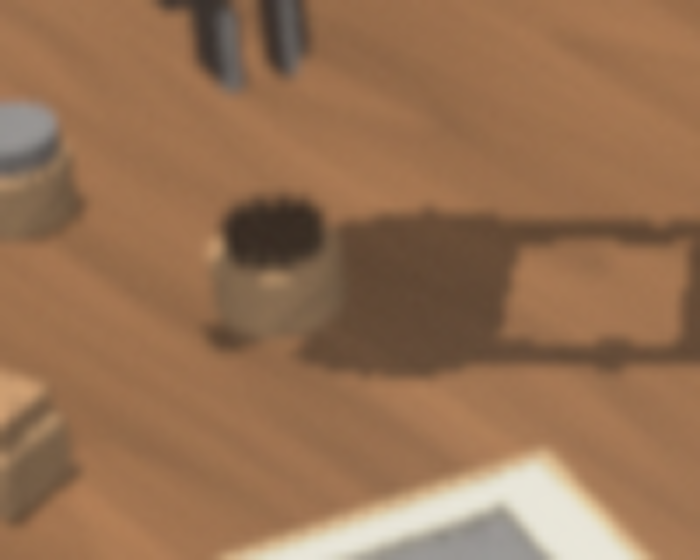

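Run:
```python
from h import *
t=grab("scene"); w=grab("wrist")
T=np.array([449.9,-288.3,82.1]); a=np.radians(78.2); x=np.array([np.cos(a),np.sin(a),0]); y=np.array([np.sin(a),-np.cos(a),0])
P=[T]+[T+sx*11*x+sy*8.5*y+[0,0,z] for z in(0,38) for sx in(-1,1) for sy in(-1,1)]
for p,s,v in zip(P,proj(P,t),proj(P,w)): print((p-T).round(0),s.round(1),v.round(1))
print(proj([[446.7,-286.5,42]],t))
```

```text
[0. 0. 0.] [196.3 143.7] [263.4 230.6]
[-11.  -9.   0.] [197.5 141.4] [251.2 244.9]
[  6. -13.   0.] [192.1 143. ] [275.3 244.9]
[-6. 13.  0.] [200.5 144.6] [251.  215.7]
[11.  9.  0.] [195.1 146.1] [276.1 215.8]
[-11.  -9.  38.] [196.2 129.7] [249.5 276.6]
[  6. -13.  38.] [190.7 131.3] [279.4 276.7]
[-6. 13. 38.] [199.2 132.8] [249.2 241.7]
[11.  9. 38.] [193.7 134.4] [280.5 241.8]
[[198.9415668 155.5793959]]
```

The brush barely moved, at about (447,-286). The scene view shows the fingertips about 20 mm higher than the reported TCP, so they closed above the wood. I'll touch the free bench beside it to measure the true tip height at this opening.

{"name": "send_rows", "arguments": {"motion": [[[-3,0,0],0,66],[[-3,0,0],0,66],[[-3,0,0],0,66],[[0,0,-2],0,66],[[0,0,-2],0,66],[[0,0,-2],0,66],[[0,0,-1],0,66],[[0,0,-0.4],0,66],[[0,0,0],0,66],[[0,0,0],0,66]]}}

```text
time: 4.92
tcp_pos: [357.8, -286.3, 3.8]
eef_rot: [0.776, 0.631, -0.0, 0.0]
force: [0.3, -0.1, 0.1]
finger_gap: 0.658
grip_force: 0.0
```

{"name": "send_rows", "arguments": {"motion": [[[0,0,-0.2],0,66],[[0,0,-0.2],0,66],[[0,0,-0.2],0,66],[[0,0,0],0,66]]}}

```text
time: 5.25
tcp_pos: [357.6, -286.0, -2.5]
eef_rot: [0.776, 0.631, 0.0, 0.0]
force: [0.0, -0.3, 0.1]
finger_gap: 0.661
grip_force: 0.0
```

{"name": "send_rows", "arguments": {"motion": [[[0,0,-0.2],0,66],[[0,0,-0.2],0,66],[[0,0,0],0,66]]}}

```text
time: 5.5
tcp_pos: [357.3, -285.8, -6.9]
eef_rot: [0.776, 0.631, 0.0, -0.0]
force: [0.0, 0.3, 0.2]
finger_gap: 0.66
grip_force: 0.0
```

{"name": "send_rows", "arguments": {"motion": [[[0,0,-0.2],0,66],[[0,0,-0.2],0,66],[[0,0,0],0,66]]}}

```text
time: 5.75
tcp_pos: [357.3, -285.8, -10.9]
eef_rot: [0.776, 0.631, 0.0, -0.0]
force: [-0.5, -0.2, -0.3]
finger_gap: 0.66
grip_force: 0.0
```

{"name": "send_rows", "arguments": {"motion": [[[0,0,-0.2],0,66],[[0,0,0],0,66]]}}

```text
time: 5.92
tcp_pos: [357.4, -285.8, -12.8]
eef_rot: [0.776, 0.631, 0.0, -0.0]
force: [0.3, -0.3, 0.1]
finger_gap: 0.663
grip_force: 0.0
```

{"name": "send_rows", "arguments": {"motion": [[[0,0,-0.2],0,66],[[0,0,0],0,66]]}}

```text
time: 6.08
tcp_pos: [357.4, -285.9, -14.8]
eef_rot: [0.776, 0.631, 0.0, -0.0]
force: [0.0, -0.5, -0.2]
finger_gap: 0.654
grip_force: 0.0
```

{"name": "send_rows", "arguments": {"motion": [[[0,0,-0.2],0,66],[[0,0,0],0,66]]}}

```text
time: 6.25
tcp_pos: [357.4, -285.9, -16.8]
eef_rot: [0.776, 0.631, -0.0, -0.0]
force: [0.5, 0.2, -0.3]
finger_gap: 0.662
grip_force: 0.0
```

{"name": "send_rows", "arguments": {"motion": [[[0,0,-0.2],0,66],[[0,0,0],0,66]]}}

```text
time: 6.42
tcp_pos: [357.4, -285.8, -18.8]
eef_rot: [0.776, 0.631, 0.0, -0.0]
force: [-0.3, 0.3, 0.1]
finger_gap: 0.657
grip_force: 0.0
```

{"name": "send_rows", "arguments": {"motion": [[[0,0,-0.2],0,66],[[0,0,0],0,66]]}}

```text
time: 6.58
tcp_pos: [357.4, -285.9, -20.8]
eef_rot: [0.776, 0.631, -0.0, -0.0]
force: [0.1, 0.3, -0.2]
finger_gap: 0.656
grip_force: 0.0
```

{"name": "send_rows", "arguments": {"motion": [[[0,0,-0.2],0,66],[[0,0,0],0,66]]}}

```text
time: 6.75
tcp_pos: [357.4, -285.8, -22.8]
eef_rot: [0.776, 0.631, 0.0, -0.0]
force: [-0.1, 0.3, 0.2]
finger_gap: 0.662
grip_force: 0.0
```

Run:
```python
from h import *
st()
w=grab("wrist")[0]; s=grab("scene")[0][100:190,170:290]
o=np.zeros((384,800,3),np.uint8); o[:300,:400]=cv2.resize(w,(400,300)); o[:300,400:]=cv2.resize(s,(400,300),interpolation=2)
cv2.imwrite("pics/t4.png",o)
```

```text
t 6.75 tcp [ 357.4 -285.8  -22.8] toolx 78.2 gap 0.662 F [-0.1  0.3  0.2] grip 0.0 q [-0.94  0.18  2.07  0.    0.89 -0.73]
```

View pics/t4.png

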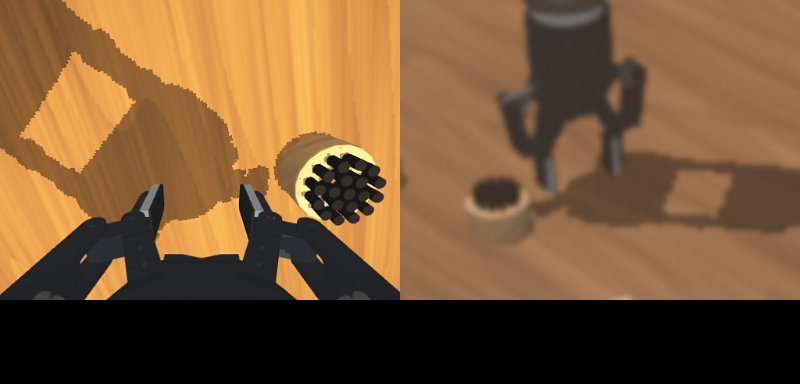

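The fingers are close to the bench but not touching. I keep feeling downwards.

{"name": "send_rows", "arguments": {"motion": [[[0,0,-0.2],0,66],[[0,0,0],0,66]]}}

```text
time: 7.02
tcp_pos: [357.4, -285.9, -24.8]
eef_rot: [0.776, 0.631, 0.0, -0.0]
force: [0.3, -0.2, -0.0]
finger_gap: 0.661
grip_force: 0.0
```

{"name": "send_rows", "arguments": {"motion": [[[0,0,-0.2],0,66],[[0,0,0],0,66]]}}

```text
time: 7.18
tcp_pos: [357.4, -285.8, -26.8]
eef_rot: [0.776, 0.631, 0.0, -0.0]
force: [-0.2, -0.3, -0.4]
finger_gap: 0.663
grip_force: 0.0
```

{"name": "send_rows", "arguments": {"motion": [[[0,0,-0.2],0,66],[[0,0,0],0,66]]}}

```text
time: 7.35
tcp_pos: [357.4, -285.9, -28.8]
eef_rot: [0.776, 0.631, 0.0, -0.0]
force: [0.1, -0.2, -0.8]
finger_gap: 0.664
grip_force: 0.0
```

{"name": "send_rows", "arguments": {"motion": [[[0,0,-0.15],0,66],[[0,0,0],0,66]]}}

```text
time: 7.52
tcp_pos: [357.4, -285.9, -30.2]
eef_rot: [0.776, 0.631, 0.0, -0.0]
force: [0.4, 0.4, -0.2]
finger_gap: 0.66
grip_force: 0.0
```

{"name": "send_rows", "arguments": {"motion": [[[0,0,-0.15],0,66],[[0,0,0],0,66]]}}

```text
time: 7.68
tcp_pos: [357.4, -285.9, -31.7]
eef_rot: [0.776, 0.631, 0.0, -0.0]
force: [0.8, 1.1, 0.6]
finger_gap: 0.662
grip_force: 0.0
```

{"name": "send_rows", "arguments": {"motion": [[[0,0,-0.15],0,66],[[0,0,0],0,66]]}}

```text
time: 7.85
tcp_pos: [357.4, -285.9, -33.2]
eef_rot: [0.776, 0.631, 0.0, -0.0]
force: [-0.2, 0.3, 0.1]
finger_gap: 0.658
grip_force: 0.0
```

{"name": "send_rows", "arguments": {"motion": [[[0,0,-0.15],0,66],[[0,0,0],0,66]]}}

```text
time: 8.02
tcp_pos: [357.5, -285.9, -34.7]
eef_rot: [0.776, 0.631, 0.0, -0.0]
force: [1.1, -0.4, -0.8]
finger_gap: 0.657
grip_force: 0.0
```

{"name": "send_rows", "arguments": {"motion": [[[0,0,-0.15],0,66],[[0,0,0],0,66]]}}

```text
time: 8.18
tcp_pos: [357.6, -286.1, -36.0]
eef_rot: [0.776, 0.631, 0.0, 0.0]
force: [-0.2, 0.2, 0.0]
finger_gap: 0.658
grip_force: 0.0
```

{"name": "send_rows", "arguments": {"motion": [[[0,0,-0.15],0,66],[[0,0,0],0,66]]}}

```text
time: 8.35
tcp_pos: [357.7, -286.2, -36.1]
eef_rot: [0.776, 0.631, -0.0, -0.001]
force: [-4.7, 5.2, 18.0]
finger_gap: 0.659
grip_force: 8.9
```

Contact at TCP z≈-36, at 66 % opening. So the true tips stand about 36 mm above the reported TCP at this opening. To grip 10 mm above the underside the TCP goes to about z=-25, and about -17 in a recess.

{"name": "send_rows", "arguments": {"motion": [[[0,0,1],0,66],[[0,0,3],0,100],[[0,0,3],0,100],[[0,0,2],0,100],[[3,0,0],0,100],[[3,0,0],0,100],[[2.95,0,0],0,100],[[0,0,0],0,100],[[0,0,0],0,100]]}}

```text
time: 9.1
tcp_pos: [447.9, -285.9, 52.6]
eef_rot: [0.775, 0.632, -0.0, 0.0]
force: [-0.1, 0.7, 0.9]
finger_gap: 1.002
grip_force: 0.0
```

Run:
```python
from h import *
st(); c=grab("wrist"); p=proj([[447,-286,42]],c)[0]; print(p); tuft(c,p,45)
```

```text
t 9.1 tcp [ 447.9 -285.9   52.6] toolx 78.3 gap 1.002 F [-0.1  0.7  0.9] grip 0.0 q [-0.8   0.21  1.85 -0.    1.08 -0.59]
[257.03741189 218.94522131]
1782 mean [ 447.  -285.9] rect 446.8 -286.6 size 45.4 41.4 ang 85.0 circ ((447.1016540527344, -286.5443115234375), 23.25050163269043)
```

{"name": "send_rows", "arguments": {"motion": [[[0,0,-2],0,100],[[0,0,-2],0,100],[[0,0,-2],0,100],[[0,0,-1.2],0,100],[[0,0,-0.55],0,100],[[0,0,0],0,70],[[0,0,0],0,40],[[0,0,0],0,40],[[0,0,0],0,40],[[0,0,0],0,40],[[0,0,0],0,40],[[0,0,0],0,40]], "newtons": 40}}

```text
time: 10.15
tcp_pos: [448.0, -287.1, -23.5]
eef_rot: [0.776, 0.631, 0.0, 0.001]
force: [-0.8, -0.3, 6.1]
finger_gap: 0.642
grip_force: 42.9
```

Gripped at 0.64, as expected for 56 mm. I lift and check.

{"name": "send_rows", "arguments": {"motion": [[[0,0,0.5],0,40],[[0,0,1.5],0,40],[[0,0,2],0,40],[[0,0,2],0,40],[[0,0,0],0,40],[[0,0,0],0,40]]}}

```text
time: 10.65
tcp_pos: [447.7, -286.6, 36.0]
eef_rot: [0.776, 0.631, 0.0, 0.001]
force: [-0.5, 0.4, -0.5]
finger_gap: 0.638
grip_force: 42.5
```

Run:
```python
from h import *
s=st(); c=grab("wrist"); T=s["tcp_pos"]; z=T[2]+23.5+42; p=proj([[T[0],T[1],z]],c)[0]; print(p); tuft(c,p,40,z)
# caddy from the wrist, if in view: grey recess blobs
h=cv2.cvtColor(c[0],cv2.COLOR_BGR2HSV); g=((h[...,1]<40)&(h[...,2]<190)&(h[...,2]>80)).astype(np.uint8)
n,l,stt,ce=cv2.connectedComponentsWithStats(g)
for i in range(1,n):
    if stt[i,4]>300: print(stt[i],ray([ce[i]],c,8).round(1))
```

```text
t 10.65 tcp [ 447.7 -286.6   36. ] toolx 78.2 gap 0.638 F [-0.5  0.4 -0.5] grip 42.5 q [-0.8   0.24  1.85  0.    1.05 -0.59]
[258.81528013 279.95501043]
4668 mean [ 447.4 -284.8] rect 446.9 -286.9 size 43.9 38.3 ang 78.3 circ ((447.7940673828125, -285.669921875), 23.701602935791016)
[181 236  25  42 403] [[ 384.1 -316.1    8. ]]
[310 236  26  42 412] [[ 493.6 -338.6    8. ]]
```

Held and centred. I carry it to above the round recess at (541,6).

{"name": "send_rows", "arguments": {"motion": [[[0.6,1.8,0],0,40],[[0.8,2.5,0],0,40],[[0.8,2.5,0],0,40],[[0.8,2.5,0],0,40],[[0.8,2.5,0],0,40],[[0.8,2.5,0],0,40],[[0.8,2.5,0],0,40],[[0.8,2.5,0],0,40],[[0.8,2.5,0],0,40],[[0.8,2.5,0],0,40],[[0.8,2.5,0],0,40],[[0.75,2.45,0],0,40]]}}

```text
time: 11.7
tcp_pos: [539.2, 8.2, 33.1]
eef_rot: [0.776, 0.631, -0.001, -0.001]
force: [0.6, -0.7, -1.2]
finger_gap: 0.636
grip_force: 42.5
```

{"name": "send_rows", "arguments": {"motion": [[[0,0,0],0,40],[[0,0,0],0,40]]}}

```text
time: 11.87
tcp_pos: [539.2, 7.7, 33.3]
eef_rot: [0.775, 0.632, -0.001, -0.001]
force: [0.0, -1.0, -0.1]
finger_gap: 0.64
grip_force: 42.5
```

Run:
```python
from h import *
s=st(); c=grab("wrist"); cv2.imwrite("pics/p5.png",c[0])
print("circle px",proj([[541.3+35*np.cos(a),6.1+35*np.sin(a),15] for a in np.arange(0,6.28,1.57)],c).round().tolist())
h=cv2.cvtColor(c[0],cv2.COLOR_BGR2HSV); g=((h[...,1]<45)&(h[...,2]<190)&(h[...,2]>80)).astype(np.uint8)
n,l,stt,ce=cv2.connectedComponentsWithStats(g)
for i in range(1,n):
    if stt[i,4]>300: print(stt[i],ray([ce[i]],c,8).round(1))
```

```text
t 11.87 tcp [539.2   7.7  33.3] toolx 78.4 gap 0.64 F [ 0.  -1.  -0.1] grip 42.5 q [-0.21  0.26  1.83 -0.    1.05 -0.01]
circle px [[306.0, 208.0], [252.0, 173.0], [217.0, 224.0], [270.0, 255.0]]
[  169    58   183   219 22013] [[545.7  69.1   8. ]]
[ 210  281  100   52 1697] [[526.2 -92.1   8. ]]
```

View pics/p5.png

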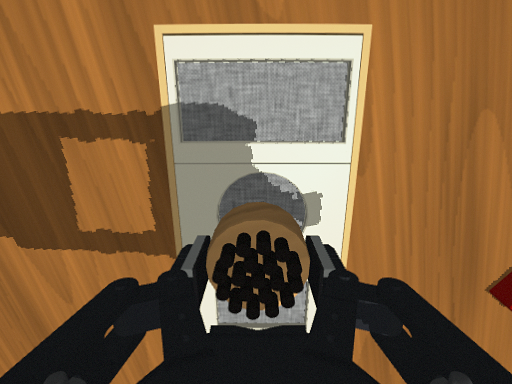

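The recess rim shows at x 218–306, top row 172, which matches the prediction. I correct slightly and lower.

{"name": "send_rows", "arguments": {"motion": [[[0.2,-0.2,0],0,40],[[0,0,-1.5],0,40],[[0,0,-1.5],0,40],[[0,0,-1],0,40],[[0,0,-0.5],0,40],[[0,0,0],0,40],[[0,0,0],0,40]]}}

```text
time: 12.5
tcp_pos: [542.5, 4.0, -10.0]
eef_rot: [0.776, 0.631, -0.0, -0.0]
force: [0.4, 0.4, -0.3]
finger_gap: 0.639
grip_force: 42.5
```

{"name": "send_rows", "arguments": {"motion": [[[0,0,-0.15],0,40],[[0,0,-0.15],0,40],[[0,0,0],0,40]]}}

```text
time: 12.75
tcp_pos: [542.9, 4.4, -12.7]
eef_rot: [0.776, 0.631, 0.0, 0.0]
force: [-0.5, 0.4, -1.1]
finger_gap: 0.64
grip_force: 42.5
```

{"name": "send_rows", "arguments": {"motion": [[[-0.1,0.1,-0.1],0,40],[[0,0,-0.1],0,40],[[0,0,0],0,40]]}}

```text
time: 13.0
tcp_pos: [541.3, 5.6, -15.1]
eef_rot: [0.776, 0.631, -0.0, -0.0]
force: [0.1, -0.6, -0.7]
finger_gap: 0.642
grip_force: 42.5
```

{"name": "send_rows", "arguments": {"motion": [[[0,0,-0.1],0,40],[[0,0,0],0,40]]}}

```text
time: 13.17
tcp_pos: [541.6, 5.6, -15.5]
eef_rot: [0.776, 0.631, -0.0, -0.0]
force: [-2.5, 0.8, 3.8]
finger_gap: 0.637
grip_force: 42.8
```

Contact on the floor. I release, rise, then head for the long brush. Its top-view estimate is (601,279), to be refined from above, with tool x at about 115° (+37°).

{"name": "send_rows", "arguments": {"motion": [[[0,0,0],0,75],[[0,0,0],0,90],[[0,0,0],0,95],[[0,0,0],0,100],[[0,0,1.5],0,100],[[0,0,3],0,100],[[0,0,3],0,100],[[0,0,3],0,100],[[0,0,3],0,100]]}}

```text
time: 13.92
tcp_pos: [541.3, 5.5, 120.3]
eef_rot: [0.776, 0.631, -0.0, -0.0]
force: [1.2, -1.0, 0.4]
finger_gap: 1.0
grip_force: 0.0
```

{"name": "send_rows", "arguments": {"motion": [[[0.5,2.3,0],3,100],[[0.5,2.3,0],3.1,100],[[0.5,2.3,0],3.1,100],[[0.5,2.3,0],3.1,100],[[0.5,2.3,0],3.1,100],[[0.5,2.3,0],3.1,100],[[0.5,2.3,0],3.1,100],[[0.5,2.3,0],3.1,100],[[0.5,2.3,0],3.1,100],[[0.5,2.3,0],3.1,100],[[0.5,2.3,0],3.1,100],[[0.5,2.1,0],3,100]]}}

```text
time: 14.92
tcp_pos: [601.5, 280.8, 118.7]
eef_rot: [0.534, 0.845, -0.0, -0.0]
force: [0.9, 1.1, 0.1]
finger_gap: 0.998
grip_force: 0.0
```

{"name": "send_rows", "arguments": {"motion": [[[0,0,0],0,100],[[0,0,0],0,100]]}}

```text
time: 15.08
tcp_pos: [601.3, 280.1, 118.6]
eef_rot: [0.535, 0.845, -0.0, -0.0]
force: [-0.3, -0.7, 0.5]
finger_gap: 0.999
grip_force: 0.0
```

Run:
```python
from h import *
s=st(); c=grab("wrist"); cv2.imwrite("pics/w6.png",c[0]); p=proj([[601,279,42]],c)[0]; print(p); tuft(c,p,60)
```

```text
t 15.08 tcp [601.3 280.1 118.6] toolx 115.3 gap 0.999 F [-0.3 -0.7  0.5] grip 0.0 q [ 0.25  0.45  1.4  -0.    1.29 -0.19]
[257.69370291 194.24344347]
985 mean [614.  288.6] rect 617.7 282.8 size 92.2 29.0 ang -64.6 circ ((617.4821166992188, 282.6363220214844), 47.574832916259766)
```

View pics/w6.png

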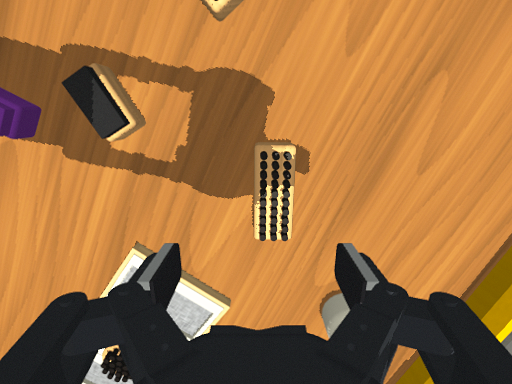

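Tufts at (275,195) in the wrist view: the long brush, 92×29 mm field, angle -64.6°. I shift and go lower.

{"name": "send_rows", "arguments": {"motion": [[[1.6,0.25,0],0,100],[[0,0,-3],0,100],[[0,0,-3],0,100],[[0,0,0],0,100],[[0,0,0],0,100]]}}

```text
time: 15.55
tcp_pos: [615.6, 280.4, 57.0]
eef_rot: [0.536, 0.844, -0.002, -0.002]
force: [1.0, 0.3, 0.6]
finger_gap: 1.002
grip_force: 0.0
```

Run:
```python
from h import *
s=st(); c=grab("wrist"); p=proj([[617.5,283,42]],c)[0]; print(p); tuft(c,p,72)
```

```text
t 15.55 tcp [615.6 280.4  57. ] toolx 115.1 gap 1.002 F [1.  0.3 0.6] grip 0.0 q [ 0.25  0.55  1.39 -0.    1.2  -0.19]
[262.45747967 215.04387461]
2166 mean [616.4 285.1] rect 618.3 283.0 size 92.0 28.5 ang -65.0 circ ((617.7489013671875, 282.7557678222656), 47.382476806640625)
```

{"name": "send_rows", "arguments": {"motion": [[[0.25,0.25,-2],0,100],[[0,0,-2],0,100],[[0,0,-2],0,100],[[0,0,-1.4],0,100],[[0,0,-0.7],0,100],[[0,0,0],0,70],[[0,0,0],0,40],[[0,0,0],0,25],[[0,0,0],0,25],[[0,0,0],0,25],[[0,0,0],0,25],[[0,0,0],0,25]], "newtons": 50}}

```text
time: 16.6
tcp_pos: [621.7, 284.9, -19.8]
eef_rot: [0.536, 0.845, 0.001, 0.001]
force: [-0.5, -0.4, 5.9]
finger_gap: 0.477
grip_force: 54.0
```

{"name": "send_rows", "arguments": {"motion": [[[0,0,0],0,25]]}}

```text
time: 16.68
tcp_pos: [621.7, 284.9, -19.8]
eef_rot: [0.536, 0.845, 0.001, 0.001]
force: [-0.3, -0.4, 6.6]
finger_gap: 0.48
grip_force: 54.0
```

{"name": "send_rows", "arguments": {"motion": [[[0,0,0.5],0,25],[[0,0,1.5],0,25],[[0,0,2],0,25],[[0,0,2.5],0,25],[[0,0,0],0,25],[[0,0,0],0,25]]}}

```text
time: 17.18
tcp_pos: [621.8, 285.0, 45.8]
eef_rot: [0.536, 0.845, 0.002, 0.002]
force: [-0.3, 0.0, -1.2]
finger_gap: 0.48
grip_force: 53.2
```

Run:
```python
from h import *
s=st(); c=grab("wrist"); T=s["tcp_pos"]; z=T[2]+19.8+42; p=proj([[T[0],T[1],z]],c)[0]; print(p); tuft(c,p,88,z,45)
cv2.imwrite("pics/w7.png",c[0])
```

```text
t 17.18 tcp [621.8 285.   45.8] toolx 115.2 gap 0.48 F [-0.3  0.  -1.2] grip 53.2 q [ 0.25  0.57  1.38 -0.    1.18 -0.19]
[259.62849263 276.07243085]
16890 mean [627.9 270.1] rect 624.2 279.4 size 101.5 97.7 ang -65.0 circ ((628.7669677734375, 269.61712646484375), 63.0975341796875)
```

View pics/w7.png

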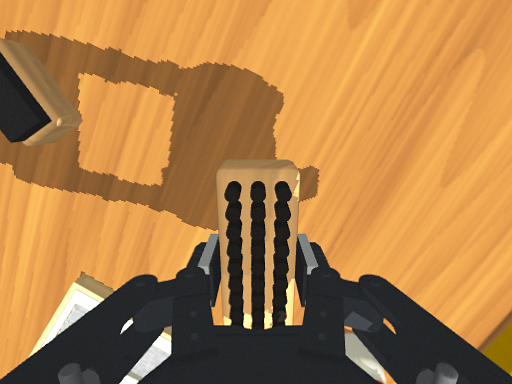

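The brush is held level; its front tuft tips are at about (258,182). From that I work out its offset along the grip, then the carry.

Run:
```python
from h import *
s=st(); c=grab("wrist"); T=s["tcp_pos"]; z=T[2]+19.8
a=np.radians(115.2); x=np.array([np.cos(a),np.sin(a)])
for px,zz,d in(((258,182),z+42,46),((258,186),z+30,52)):
    P=ray([px],c,zz)[0]; print("front along",((P[:2]-T[:2])@x-d).round(1),"across",((P[:2]-T[:2])@np.array([-x[1],x[0]])).round(1))
```

```text
t 17.23 tcp [620.2 284.5  43.6] toolx 115.2 gap 0.479 F [-0.2 -0.3 -1.5] grip 53.2 q [ 0.25  0.57  1.39  0.    1.18 -0.19]
front along 1.3 across 0.6
front along -9.8 across 0.6
```

{"name": "send_rows", "arguments": {"motion": [[[-0.5,-1.5,0],4.4,25],[[-0.52,-1.64,0],4.4,25],[[-0.52,-1.64,0],4.4,25],[[-0.52,-1.64,0],4.4,25],[[-0.52,-1.64,0],4.4,25],[[-0.52,-1.64,0],4.4,25],[[-0.52,-1.64,0],4.4,25],[[-0.52,-1.64,0],4.4,25],[[-0.52,-1.64,0],4.4,25],[[-0.52,-1.64,0],4.4,25],[[-0.52,-1.64,0],4.4,25],[[-0.5,-1.6,0],4.4,25]]}}

```text
time: 18.28
tcp_pos: [556.0, 88.8, 41.2]
eef_rot: [0.102, 0.995, -0.0, -0.002]
force: [0.2, 0.3, -1.7]
finger_gap: 0.477
grip_force: 53.1
```

{"name": "send_rows", "arguments": {"motion": [[[0,0,0],0,25],[[0,0,0],0,25]]}}

```text
time: 18.45
tcp_pos: [556.7, 89.1, 41.6]
eef_rot: [0.106, 0.994, 0.0, -0.001]
force: [-0.1, 0.6, -0.3]
finger_gap: 0.481
grip_force: 53.2
```

Run:
```python
from h import *
s=st(); c=grab("wrist"); cv2.imwrite("pics/p8.png",c[0])
q=np.array([np.cos(np.radians(-11.8)),np.sin(np.radians(-11.8))]); n=np.array([-q[1],q[0]]); C=np.array([558.2,88.7])
print("recess corners px",proj([[*(C+59*a*q+27*b*n),15] for a,b in((-1,-1),(-1,1),(1,1),(1,-1))],c).round().tolist())
```

```text
t 18.45 tcp [556.7  89.1  41.6] toolx 167.9 gap 0.481 F [-0.1  0.6 -0.3] grip 53.2 q [-0.06  0.31  1.75  0.    1.08 -1.42]
recess corners px [[222.0, 140.0], [294.0, 140.0], [289.0, 277.0], [228.0, 277.0]]
```

View pics/p8.png

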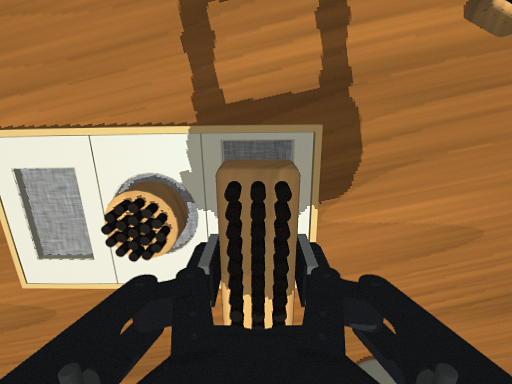

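The recess edge is at row 140, columns 222–294, which matches the prediction. The round brush sits inside its recess around (145,215). I lower the long one.

{"name": "send_rows", "arguments": {"motion": [[[0.15,0,-1],0.3,25],[[0,0,-1.5],0,25],[[0,0,-1.5],0,25],[[0,0,-0.5],0,25],[[0,0,0],0,25],[[0,0,0],0,25]]}}

```text
time: 19.0
tcp_pos: [559.4, 89.9, -2.4]
eef_rot: [0.101, 0.995, -0.0, -0.0]
force: [-0.2, -0.6, -0.4]
finger_gap: 0.483
grip_force: 53.1
```

{"name": "send_rows", "arguments": {"motion": [[[0,0,-0.15],0,25],[[0,0,-0.15],0,25],[[0,0,0],0,25]]}}

```text
time: 19.25
tcp_pos: [560.0, 89.5, -4.6]
eef_rot: [0.102, 0.995, 0.0, 0.0]
force: [-0.4, 0.2, -1.2]
finger_gap: 0.483
grip_force: 53.1
```

{"name": "send_rows", "arguments": {"motion": [[[-0.15,-0.1,-0.2],0,25],[[0,0,-0.2],0,25],[[0,0,-0.1],0,25],[[0,0,0],0,25]]}}

```text
time: 19.58
tcp_pos: [557.7, 88.4, -10.4]
eef_rot: [0.102, 0.995, -0.0, -0.0]
force: [0.2, 0.6, -0.8]
finger_gap: 0.48
grip_force: 53.1
```

{"name": "send_rows", "arguments": {"motion": [[[0,0,-0.1],0,25],[[0,0,0],0,25]]}}

```text
time: 19.75
tcp_pos: [558.0, 88.4, -11.1]
eef_rot: [0.102, 0.995, -0.0, -0.0]
force: [-0.0, 0.4, -1.4]
finger_gap: 0.477
grip_force: 53.1
```

{"name": "send_rows", "arguments": {"motion": [[[0,0,-0.1],0,25],[[0,0,0],0,25]]}}

```text
time: 19.92
tcp_pos: [558.3, 88.5, -11.8]
eef_rot: [0.102, 0.995, 0.0, 0.0]
force: [-0.1, 0.4, 0.5]
finger_gap: 0.476
grip_force: 53.3
```

{"name": "send_rows", "arguments": {"motion": [[[0,0,-0.1],0,25],[[0,0,0],0,25],[[0,0,0],0,55],[[0,0,0],0,62],[[0,0,0],0,66],[[0,0,0],0,68],[[0,0,0],0,68],[[0,0,1.5],0,68],[[0,0,3],0,68],[[0,0,3],0,68],[[0,0,3],0,80],[[0,0,3],0,100]]}}

```text
time: 20.92
tcp_pos: [557.7, 88.5, 123.2]
eef_rot: [0.102, 0.995, 0.0, -0.0]
force: [0.6, -0.8, 0.7]
finger_gap: 0.919
grip_force: 0.0
```

{"name": "send_rows", "arguments": {"motion": [[[-0.7,2.85,0],-1.1,100],[[-0.7,2.85,0],-1.1,100],[[-0.7,2.85,0],-1.1,100],[[-0.7,2.85,0],-1.1,100],[[-0.7,2.85,0],-1.1,100],[[-0.7,2.85,0],-1.1,100],[[-0.7,2.85,0],-1.1,100],[[-0.7,2.85,0],-1.1,100],[[-0.7,2.85,0],-1.1,100],[[-0.7,2.85,0],-1.1,100],[[-0.7,2.85,0],-1.1,100],[[-0.6,2.8,0],-1.1,100]]}}

```text
time: 21.92
tcp_pos: [474.2, 431.4, 121.7]
eef_rot: [0.216, 0.976, -0.0, -0.0]
force: [0.2, 0.4, 0.2]
finger_gap: 0.998
grip_force: 0.0
```

{"name": "send_rows", "arguments": {"motion": [[[0,0,0],0,100],[[0,0,0],0,100]]}}

```text
time: 22.08
tcp_pos: [474.4, 431.0, 121.6]
eef_rot: [0.214, 0.977, -0.0, -0.0]
force: [-0.1, -0.4, 0.1]
finger_gap: 1.005
grip_force: 0.0
```

```bash
cat > sb.py <<'E'
from h import *
s=st(); c=grab("wrist")
g=(c[0].max(axis=2)<60).astype(np.uint8); g[240:]=0
n,l,t,ce=cv2.connectedComponentsWithStats(cv2.morphologyEx(g,cv2.MORPH_CLOSE,np.ones((9,9),np.uint8)))
for i in range(1,n):
    if t[i,4]>150:
        ys,xs=np.nonzero((l==i)&(g>0)); P=ray(np.c_[xs,ys],c,42)[:,:2].astype(np.float32); r=cv2.minAreaRect(P)
        print(t[i],"fill",round(len(xs)/t[i,4],2),np.round(r[0],1),np.round(r[1],1),round(r[2],1))
E
python3 sb.py
```

```text
t 22.08 tcp [474.4 431.  121.6] toolx 155.3 gap 1.005 F [-0.1 -0.4  0.1] grip 0.0 q [ 0.55  0.39  1.47 -0.    1.28 -0.59]
[ 254  165   24   53 1112] fill 0.59 [475.9 437.8] [22.5 53.8] 65.1
[ 106  178   31   57 1600] fill 1.0 [429.5 297.2] [30.2 59.1] 55.6
```

Tufted blob (fill 0.59, 54×22 mm) at (476,438), angle -25°: the short brush. The solid one is the block at (430,297). I approach and look again.

{"name": "send_rows", "arguments": {"motion": [[[0.2,0.65,-1],0,100],[[0,0,-3],0,100],[[0,0,-2.5],0,100],[[0,0,0],0,100],[[0,0,0],0,100]]}}

```text
time: 22.55
tcp_pos: [476.0, 434.8, 54.9]
eef_rot: [0.216, 0.976, -0.002, -0.002]
force: [0.2, 0.5, 0.9]
finger_gap: 0.997
grip_force: 0.0
```

```bash
python3 sb.py
```

```text
t 22.55 tcp [476.  434.8  54.9] toolx 155.1 gap 0.997 F [0.2 0.5 0.9] grip 0.0 q [ 0.55  0.48  1.5  -0.    1.17 -0.58]
[ 248  181   32   59 1749] fill 0.72 [471.8 440.5] [22.8 46.3] 65.0
[  54  199   44   41 1629] fill 0.99 [419.2 305.6] [32.9 35.7] 56.2
```

```bash
sed -i 's/240:/262:/' sb.py; python3 sb.py
```

```text
t 22.6 tcp [477.5 435.9  57.1] toolx 155.1 gap 1.007 F [-0.3 -0.   0.2] grip 0.0 q [ 0.55  0.47  1.5  -0.    1.17 -0.58]
[ 246  179   31   69 2043] fill 0.7 [475.9 438.6] [22.7 55.5] 64.7
[  53  196   44   66 2597] fill 0.99 [428.4 299.4] [32.8 58.2] 55.5
[163 243  18  19 211] fill 0.99 [474.9 359.5] [13.9 16.2] 65.5
[335 243  19  19 222] fill 0.98 [533.5 486.1] [14.8 16.2] 64.9
```

{"name": "send_rows", "arguments": {"motion": [[[-0.15,0.25,-2],0,100],[[0,0,-2],0,100],[[0,0,-2],0,100],[[0,0,-1.4],0,100],[[0,0,-0.7],0,100],[[0,0,0],0,70],[[0,0,0],0,40],[[0,0,0],0,18],[[0,0,0],0,18],[[0,0,0],0,18],[[0,0,0],0,18],[[0,0,0],0,18]], "newtons": 50}}

```text
time: 23.65
tcp_pos: [476.9, 439.8, -22.2]
eef_rot: [0.215, 0.977, 0.001, 0.001]
force: [0.4, 0.1, 6.2]
finger_gap: 0.411
grip_force: 52.7
```

{"name": "send_rows", "arguments": {"motion": [[[0,0,0],0,18]]}}

```text
time: 23.73
tcp_pos: [476.9, 439.8, -22.2]
eef_rot: [0.215, 0.977, 0.001, 0.001]
force: [-0.9, -0.1, 5.7]
finger_gap: 0.411
grip_force: 52.7
```

{"name": "send_rows", "arguments": {"motion": [[[0,0,0.5],0,18],[[0,0,1.5],0,18],[[0,0,3],0,18],[[0,0,3],0,18],[[0,0,2.5],0,18],[[0,0,0],0,18],[[0,0,0],0,18]]}}

```text
time: 24.32
tcp_pos: [476.9, 439.9, 84.1]
eef_rot: [0.215, 0.977, 0.002, 0.002]
force: [-0.4, -0.1, -1.2]
finger_gap: 0.41
grip_force: 52.0
```

Run:
```python
from h import *
s=st(); c=grab("wrist"); T=s["tcp_pos"]; z=T[2]+22.2+42
g=(c[0].max(axis=2)<45).astype(np.uint8); g[:,:222]=0; g[:,292:]=0; g[:150]=0
ys,xs=np.nonzero(g); a=np.radians(155.2); x=np.array([np.cos(a),np.sin(a)])
k=ys<ys.min()+4; print("front px",xs[k].mean(),ys.min())
P=ray([[xs[k].mean(),ys.min()]],c,z)[0][:2]-T[:2]; print("along offset",(P@x-27).round(1),"across",(P@[-x[1],x[0]]).round(1))
```

```text
t 24.32 tcp [476.9 439.9  84.1] toolx 155.1 gap 0.41 F [-0.4 -0.1 -1.2] grip 52.0 q [ 0.56  0.44  1.48 -0.    1.21 -0.58]
front px 257.93684210526317 221
along offset 3.8 across 0.7
```

{"name": "send_rows", "arguments": {"motion": [[[0.2,-1.5,0],1.1,18],[[0.2,-2.2,0],1.1,18],[[0.2,-2.2,0],1.1,18],[[0.2,-2.2,0],1.1,18],[[0.2,-2.2,0],1.1,18],[[0.2,-2.2,0],1.1,18],[[0.2,-2.2,0],1.1,18],[[0.2,-2.2,0],1.1,18],[[0.2,-2.2,0],1.1,18],[[0.2,-2.2,0],1.1,18],[[0.2,-2.2,0],1.1,18],[[0.2,-2.2,0],1,18]]}}

```text
time: 25.37
tcp_pos: [497.7, 180.7, 79.2]
eef_rot: [0.102, 0.995, -0.0, -0.002]
force: [-0.2, 0.4, -0.7]
finger_gap: 0.412
grip_force: 52.0
```

{"name": "send_rows", "arguments": {"motion": [[[0.2,-2.2,0],0,18],[[0.2,-2.2,0],0,18],[[0.2,-2.2,0],0,18],[[0.2,-2.2,0],0,18],[[0.2,-2.2,0],0,18],[[0.2,-2.2,0],0,18],[[0.2,-2.2,0],0,18],[[0.2,-2.2,0],0,18],[[0.2,-2.2,0],0,18],[[0.2,-2.2,0],0,18],[[0.3,-2.2,0],0,18],[[0.3,-1.8,0],0,18]]}}

```text
time: 26.37
tcp_pos: [523.9, -78.9, 79.2]
eef_rot: [0.103, 0.995, 0.0, -0.002]
force: [1.2, 0.1, -0.2]
finger_gap: 0.41
grip_force: 52.0
```

{"name": "send_rows", "arguments": {"motion": [[[0,0,0],0,18],[[0,0,0],0,18]]}}

```text
time: 26.53
tcp_pos: [524.3, -78.0, 79.5]
eef_rot: [0.103, 0.995, 0.001, -0.002]
force: [1.4, -0.2, -0.7]
finger_gap: 0.406
grip_force: 51.9
```

Run:
```python
from h import *
s=st(); c=grab("wrist")
h=cv2.cvtColor(c[0],cv2.COLOR_BGR2HSV); g=((h[...,1]<45)&(h[...,2]<190)&(h[...,2]>70)).astype(np.uint8)
q=np.array([np.cos(np.radians(-11.8)),np.sin(np.radians(-11.8))]); n=np.array([-q[1],q[0]]); C=np.array([524.2,-76.9])
p=proj([[*(C+40*a*q+25*b*n),15] for a,b in((-1,-1),(-1,1),(1,1),(1,-1))],c); print("pred",p.round().tolist())
a,b=p.min(0).astype(int)-15,p.max(0).astype(int)+15; nn,l,t,ce=cv2.connectedComponentsWithStats(g[a[1]:b[1],a[0]:b[0]])
for i in range(1,nn):
    if t[i,4]>60: print(t[i]+[a[0],a[1],0,0,0])
```

```text
t 26.53 tcp [524.3 -78.   79.5] toolx 168.1 gap 0.406 F [ 1.4 -0.2 -0.7] grip 51.9 q [-0.38  0.17  1.83  0.    1.14 -1.74]
pred [[232.0, 155.0], [287.0, 155.0], [285.0, 237.0], [234.0, 237.0]]
[ 216  140   86   59 4578]
[216 233   7  18 103]
[293 233   9  18 131]
```

{"name": "send_rows", "arguments": {"motion": [[[0,0,-1.5],0,18],[[0,0,-2],0,18],[[0,0,-2],0,18],[[0,0,-1.5],0,18],[[0,0,-1],0,18],[[0,0,0],0,18],[[0,0,0],0,18]]}}

```text
time: 27.17
tcp_pos: [525.0, -77.2, 0.7]
eef_rot: [0.102, 0.995, 0.0, -0.001]
force: [-0.8, -0.1, -0.3]
finger_gap: 0.41
grip_force: 51.9
```

{"name": "send_rows", "arguments": {"motion": [[[0,0,-0.4],0,18],[[0,0,-0.4],0,18],[[0,0,-0.3],0,18],[[0,0,0],0,18]]}}

```text
time: 27.5
tcp_pos: [525.3, -77.9, -10.3]
eef_rot: [0.102, 0.995, 0.0, -0.0]
force: [0.3, 0.0, -1.3]
finger_gap: 0.412
grip_force: 51.9
```

{"name": "send_rows", "arguments": {"motion": [[[0,0,-0.15],0,18],[[0,0,0],0,18],[[0,0,0],0,18]]}}

```text
time: 27.75
tcp_pos: [525.6, -78.1, -11.4]
eef_rot: [0.102, 0.995, -0.0, 0.0]
force: [-0.3, -0.0, -0.7]
finger_gap: 0.408
grip_force: 51.9
```

{"name": "send_rows", "arguments": {"motion": [[[0,0,-0.15],0,18],[[0,0,0],0,18]]}}

```text
time: 27.92
tcp_pos: [525.5, -78.0, -13.1]
eef_rot: [0.102, 0.995, 0.0, -0.0]
force: [0.5, 1.0, -1.1]
finger_gap: 0.408
grip_force: 51.9
```

{"name": "send_rows", "arguments": {"motion": [[[0,0,-0.1],0,18],[[0,0,0],0,18]]}}

```text
time: 28.08
tcp_pos: [525.6, -78.1, -14.1]
eef_rot: [0.102, 0.995, -0.0, 0.0]
force: [0.2, -0.7, -2.0]
finger_gap: 0.407
grip_force: 52.0
```

{"name": "send_rows", "arguments": {"motion": [[[0,0,-0.1],0,18],[[0,0,0],0,18]]}}

```text
time: 28.25
tcp_pos: [525.6, -78.1, -14.2]
eef_rot: [0.102, 0.995, 0.0, -0.0]
force: [-3.3, 0.9, 6.6]
finger_gap: 0.411
grip_force: 52.8
```

On the floor. I release, rise and move off so the top camera sees the caddy.

{"name": "send_rows", "arguments": {"motion": [[[0,0,0],0,50],[[0,0,0],0,58],[[0,0,0],0,62],[[0,0,0],0,62],[[0,0,0],0,62],[[0,0,1.5],0,62],[[0,0,3],0,62],[[0,0,3],0,62],[[0,0,3],0,62],[[0,0,3],0,62],[[0,0,2],0,62]]}}

```text
time: 29.17
tcp_pos: [526.7, -78.5, 143.3]
eef_rot: [0.102, 0.995, -0.001, 0.002]
force: [0.5, -1.0, 0.1]
finger_gap: 0.617
grip_force: 0.0
```

{"name": "send_rows", "arguments": {"motion": [[[-1.5,-3,0],0,62],[[-1.5,-3,0],0,62],[[-1.5,-3,0],0,62],[[-1.5,-3,0],0,62],[[-1.5,-3,0],0,62],[[-1.5,-3,0],0,62],[[-1.5,-3,0],0,62],[[-1.5,-3,0],0,62],[[-1.5,-3,0],0,62],[[-1.5,-3,0],0,62],[[0,0,0],0,62],[[0,0,0],0,62]]}}

```text
time: 30.17
tcp_pos: [374.8, -379.1, 139.9]
eef_rot: [0.104, 0.995, 0.0, -0.0]
force: [-0.2, -0.3, -0.6]
finger_gap: 0.619
grip_force: 0.0
```

Run:
```python
from h import *
st(); t=grab("top"); s=grab("scene")
o=np.zeros((600,800,3),np.uint8)
a=t[0][130:215,200:310]; o[:309,:400]=cv2.resize(a,(400,309),interpolation=2); o[:300,400:]=cv2.resize(s[0][170:275,180:320],(400,300),interpolation=2)
o[310:600,:387]=cv2.resize(t[0],(387,290),interpolation=3); o[310:600,400:787]=cv2.resize(s[0],(387,290),interpolation=3); cv2.imwrite("pics/fin.png",o)
g=t[0].max(axis=2)
for nm,C,ex in(("long",(558.2,88.7),(46,15)),("round",(541.3,6.1),(22,22)),("short",(524.2,-76.9),(27,12))):
    tuft(t,proj([[*C,50]],t)[0].round(),9 if nm!="long" else 18,50,75)
```

```text
t 30.17 tcp [ 374.8 -379.1  139.9] toolx 168.1 gap 0.619 F [-0.2 -0.3 -0.6] grip 0.0 q [-1.02  0.1   1.78  0.    1.26 -2.38]
7 mean [567.9  88.9] rect 565.0 86.6 size 65.1 23.6 ang -14.0 circ ((564.7858276367188, 85.61575317382812), 34.279808044433594)
3 mean [536.2   8.5] rect 537.0 9.0 size 7.0 2.8 ang 64.1 circ ((535.690673828125, 9.57088565826416), 3.521078586578369)
10 mean [533.  -77.1] rect 532.9 -78.8 size 31.2 16.0 ang -17.8 circ ((532.42822265625, -80.24531555175781), 16.906341552734375)
```

View pics/fin.png

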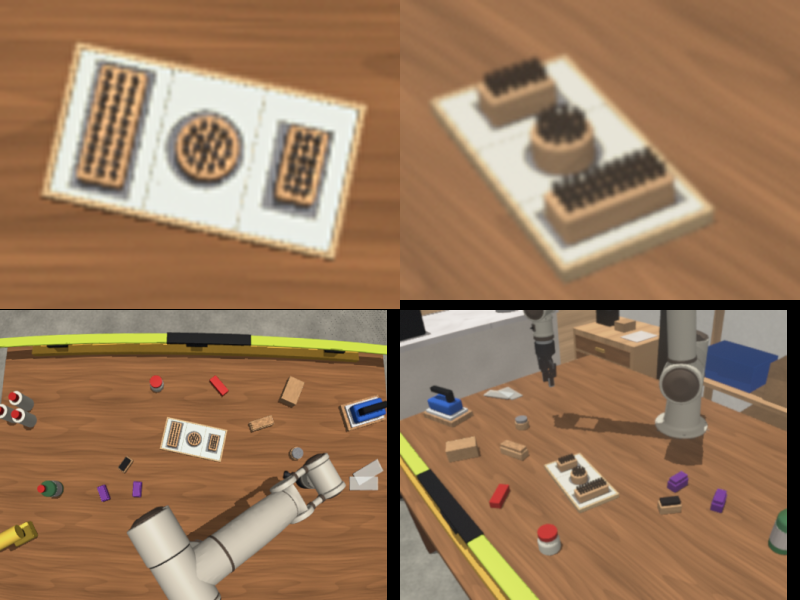

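All three brushes lie in their own recesses, at (120,125), (205,150) and (300,165) in the upper-left crop, with grey floor visible around each. The blocks are unmoved.

```bash
python3 -c "
from plant import ctrl
print(ctrl.job_done())"
```

```text
the job is handed in; nothing more can be done
None
```

The long, round and short brushes are each lying bristles up in the recess of their own shape, the look-alike blocks were left where they lay, and the job was handed in after about 30 s of the 91 s (the hand-in returned no verdict).

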